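# Shut and latch the gate of the bag pen

## Task

The gate of the white holding pen is hooked open. Take the brass latch bar by its ball knob, lift it out of the hold-open catch, swing the gate shut with the bar passing over the lip of the shutting catch, and let the bar drop fully home in that catch's notch, then let go. Go gently: neither catch may be knocked, dragged on or pressed hard, and nothing else on the bench may be disturbed.

Things in the scene. Friction and masses are not known exactly. Their poses are not given: they have to be found in the camera images.
- pen: Holding pen: fixed white board 460 x 345 x 12 mm, low plywood fences (top 67 mm above the bench) round its far half, two lime bags inside. Origin on the bench at the foot of the gate's hinge line; z up. The shut gate runs from the origin along the pen's -y; its inside lies to +x and the gate opens towards -x (to the robot at yaw 0).
- gate_hinge (a point): Point on the gate's vertical hinge line, 12 mm above the bench (top of the board); axes parallel to the pen's. The white slatted gate is 14 mm thick, reaches 212 mm from this line, its top 115 mm above the bench; light friction, it stays where it is left.
- gate (a joint): Gate angle, rad: 0 = along the pen's -y, grows as it swings open towards the pen's -x (clockwise from above); range -0.115 to 1.0. Starts near 0.8, hooked open. Latched, it stands somewhere between -0.10 and +0.10, depending on where the shutting catch's jaw is clamped.
- latch (a joint): Lift angle of the brass latch bar, rad: 0 = level, fully dropped (a stop on the gate carries it), grows as the free end rises; range 0 to 0.3; falls by its own weight when let go. Bar 8 mm thick, 12 mm high, on the gate's outer side; its free end reaches 265 mm from the hinge line. Bar and knob weigh 0.15 to 0.3 kg.
- bar_pivot (a point): The bar's pivot, axis square to the gate: 50 mm from the hinge line along the gate, 15 mm out from the gate's middle plane on its outer side (that is where the bar's centre line runs), 95 mm above the bench.
- knob (a point): Centre of the brass ball knob, 26 mm in diameter, on an 8 mm stalk on the bar. Bar level: 155 mm from the pivot along the bar (205 mm from the hinge line), 50 mm above the bar's centre line, 145 mm above the bench. It swings about the pivot as the bar lifts and can turn in the fingers. Nothing near it but the stalk and, 30 mm below, gate and bar.
- open_catch: Hold-open catch: steel post 250 mm from the hinge line at gate angle 0.8. The bar starts in its upturned notch (16 mm wide) between two lips 12 mm thick, tops 107 mm above the bench, 18 mm above the level bar's underside: a lift angle of 0.10 just clears, 0.2 clears well. 24 mm long along the bar. Origin: foot of the post, 12 mm above the bench. Must not take over 12 N.
- keeper: Post of the shutting catch, dark steel, fixed, 250 mm from the hinge line at gate angle 0. Origin: its foot, 12 mm above the bench. The steel jaw on top is clamped in a slot along the pen's x, up to 22 mm to either side of the post's middle, different each time and not measured: it must be felt for. Post and jaw must not take over 12 N.
- keeper_post (a point): Middle of the post's top plate, 78 mm above the bench (not of the jaw). The jaw above it, 24 mm long along the bar, from the pen's -x to +x: lip block 42 mm thick, top 109 mm above the bench (lift angle 0.11 just clears); notch 12 mm wide; rigid red wall 12 mm thick, top 149 mm. A bar lifted 0.16 to 0.24 clears the lip and meets the wall: touching it, it is over the notch.
- bag_a: Lime box handbag lying in the pen, 150 x 105 x 70 mm, loose; leave it. Origin: centre of its underside.
- bag_b: Second lime box handbag lying in the pen, 150 x 105 x 70 mm, loose; leave it. Origin: centre of its underside.
- bag_c: Larger lime box handbag lying on the bench, 170 x 140 x 80 mm, loose; leave it. Origin: centre of its underside.
- rivet_jar: Amber jar with white cap, 48 mm in diameter, 50 mm high, standing on the pen's board near the hinge; leave it. Origin: centre of its underside.
- tape_roll: Roll of brown tape lying on the bench, 100 mm across, 24 mm high; leave it. Origin: centre of its underside.
- driver: Screwdriver with red handle lying on the bench; leave it. Origin: middle of its underside.
- clasp_tray: White tray of brass clasps, 160 x 110 x 30 mm; leave it. Origin: centre of its underside.

How it is judged:
By the outcome, as a careful person would: the job done as asked, in the order asked, and still so for the second after the job is handed in, with the robot touching nothing.
It also fails if it takes over 64 s, if anything falls off the work surface, if the arm or the gripper's body presses on something with over 40 N, if the wrist force passes 120 N, or if a joint passes its speed limit or range.

## Robot

A 6-joint arm with a two-finger parallel gripper is mounted at the origin on the work surface. World frame = base frame: x ahead of the robot, y to its left, z up, the work surface at z = 0. Lengths are in mm, angles in rad, forces in N, time in s.
With the tool pointing down it reaches from about 350 to 875 mm from the base axis. Payload 4.2 kg.
Tool frame: the origin (TCP) lies between the finger pads; the fingertips stand 11 mm ahead of it and the grasp point (between the pads) lies 8 mm behind it; z points along the fingers, y is the direction in which the jaws open and shut (so a half turn about z gives the same grasp; the last joint's range is limited). The gripper opens to 85 mm and grips with 20 to 120 N. Pads are 22 mm wide; open, the fingers measure 114 mm over their backs; the gripper's body (76 mm by 85 mm) begins 54 mm behind the grasp point. The pads swing forward as they close: fully open they stand 13 mm farther back than shut.
Start: joints at [1.53, 0.385, 0.008, 0, -1.194, -0.259], TCP at [184.548, 597.111, 209.412] pointing down, gripper open.
Joint ranges: [-3.14, 3.14], [-1.21, 2.06], [-1.07, 1.41], [-3.16, 2.05], [-2.99, -0.16], [-3.1, 3.1]. Speed limits (rad/s): [2.79, 2.79, 3.14, 3.14, 3.14, 3.14].

## Interface

Orientations are given as a unit quaternion [x, y, z, w].
In Python, from bench import * gives the robot as it stands.
- The arm moves only by the tool servo_tool, never from a script. Its argument "rows" is a list of rows, each a list of 7 numbers: the opening, from 0 (shut) to 1 (fully open), then the shift along the tool's x, y, z in cm, then the turn, a rotation vector about the tool's x, y, z in degrees. A call has 1 to 12 rows; each row shifts and turns the commanded pose from where the row before left it, along the tool's axes as they then stand; what a row does not reach is not made up. A row lasts 1/10 s, in which the tool goes at most 50 mm and 8.59 degrees, less where a joint would pass 70% of its speed; a pose out of reach is approached as far as the arm can. A call is refused whole if a number of a shift passes 5 or a number of a turn 8.59, either way. A call with a gripper value outside its range is refused whole. The fingers move at their own pace and stop on an object; the grip force is fixed at half the most. Time passes only in rows, so rows that do not move let the fingers close. It gives the time, the measured TCP pose, the force and the opening at its end, in the units of the state.
- read_state(): the state, without advancing time (a new reading comes with each control period).
- get_image(name): name is "scene" or "top" or "wrist"; returns a dict with "image" (480x640x3 uint8, red, green, blue), "mtx" (3x3 intrinsics, pixels), "extrinsics" (4x4, takes a point from camera to world coordinates). Camera axes: x right, y up, looking along -z (the intrinsics and any distortion apply to the point x, -y, -z); pixel columns grow to the right and rows downward; lengths in mm; the calibration is good to about 2 mm. A picture is of the moment at which its call begins. There is no depth.
- job_done(): hands the job in, once; it reports no verdict.
The state is a dict: "clock": time; "joints": joint angles; "joint_vel": joint speeds; "joint_efforts": joint torques, N m; "position": TCP position; "ee_rot": TCP orientation; "contact_force": force on the tool from outside, world axes, zero at the start; "wrist_torque": the same for the moment, N m; "gripper_width": finger opening in mm.
Only numpy, scipy, OpenCV 4.12 (cv2) and the standard library are available. Lean on these libraries where they do the work, as an engineer would, in place of code of your own. Each camera call takes 0.05 s, during which the arm holds its last target. There are 200 camera calls.

## Working session

There is one attempt and no reset: what is moved stays moved. The work goes in short steps, Python scripts to look and compute and a tool call to move; the robot and the scene stay as the last step left them, time stands still between calls to the robot, and variables do not carry over. Pictures are saved under pics/ and viewed, about 8 in all and at most 12, crops included, and the job is handed in when it is done.

Besides the shell and the picture viewer there is one more tool, called as name(argument=value, ...), one argument or row to a line, values as JSON. servo_tool: Moves the arm, as the interface text tells. Its arguments: {"type":"object","properties":{"rows":{"type":"array","items":{"type":"array","items":{"type":"number"}}}},"required":["rows"]}

```bash
mkdir -p pics; ls
python3 - <<'E'
from bench import *
import cv2, numpy as np
s=read_state(); print({k:np.round(v,3) for k,v in s.items()})
for n in ("scene","top"):
    d=get_image(n); cv2.imwrite(f"pics/{n}0.png",cv2.cvtColor(d["image"],cv2.COLOR_RGB2BGR)); np.savez(f"pics/{n}0.npz",**{k:d[k] for k in("mtx","extrinsics")}); print(n,d["mtx"],np.round(d["extrinsics"],3),[k for k in d])
E
```

```text
pics
{'clock': np.float64(0.0), 'joints': array([ 1.53 ,  0.386,  0.007, -0.   , -1.194, -0.259]), 'joint_vel': array([-0.   ,  0.   ,  0.001,  0.   , -0.   , -0.   ]), 'joint_efforts': array([ 0.0000e+00, -3.9229e+01,  1.8840e+01,  4.1860e+00, -5.0000e-03,
        0.0000e+00]), 'position': array([184.372, 596.523, 208.332]), 'ee_rot': array([ 0.989, -0.149, -0.   ,  0.001]), 'contact_force': array([0.578, 0.394, 0.038]), 'wrist_torque': array([-0.009, -0.027, -0.018]), 'gripper_width': np.float64(85.424)}
scene [[471.16669204   0.         318.53995281]
 [  0.         471.16669204 239.80123033]
 [  0.           0.           1.        ]] [[-8.440000e-01 -2.790000e-01  4.580000e-01  1.173689e+03]
 [ 5.360000e-01 -4.590000e-01  7.090000e-01  9.070580e+02]
 [ 1.200000e-02  8.440000e-01  5.370000e-01  8.180300e+02]
 [ 0.000000e+00  0.000000e+00  0.000000e+00  1.000000e+00]] ['image', 'mtx', 'extrinsics']
top [[607.45751281   0.         314.92216622]
 [  0.         607.45751281 240.89434706]
 [  0.           0.           1.        ]] [[-7.000000e-03  9.980000e-01 -6.900000e-02  4.580190e+02]
 [-1.000000e+00 -7.000000e-03 -1.000000e-03 -1.081000e+01]
 [-1.000000e-03  6.900000e-02  9.980000e-01  1.705822e+03]
 [ 0.000000e+00  0.000000e+00  0.000000e+00  1.000000e+00]] ['image', 'mtx', 'extrinsics']
```

View pics/top0.png

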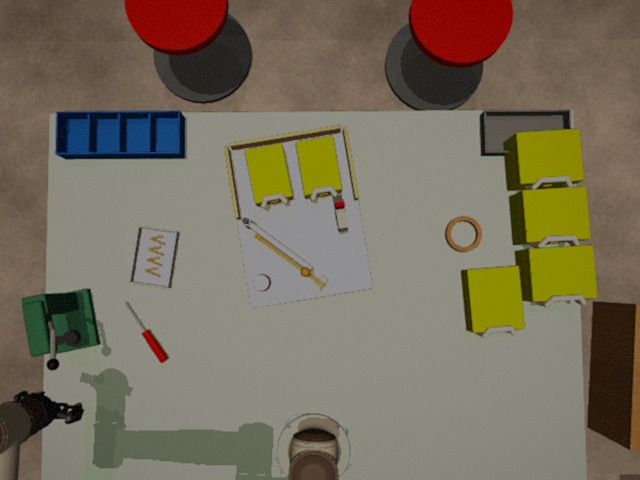

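View pics/scene0.png

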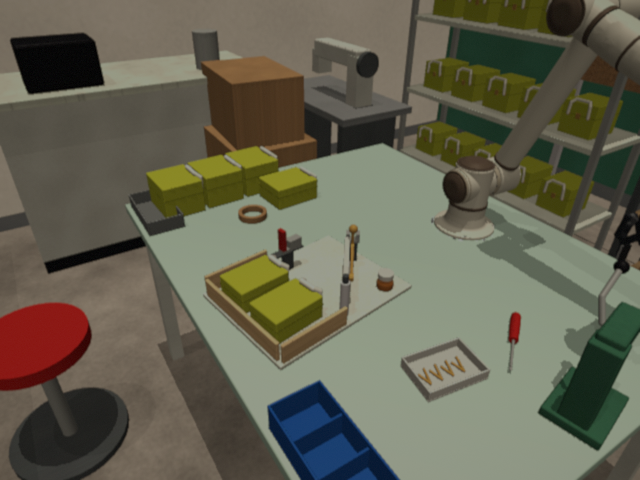

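```bash
cat > h.py <<'E'
import numpy as np, cv2
from scipy.spatial.transform import Rotation as R
def load(n): d=np.load(f"pics/{n}.npz"); return d["mtx"],d["extrinsics"]
def w(cal,u,v,z):
    K,E=cal; r=np.linalg.inv(K)@[u,v,1]; d=E[:3,:3]@[r[0],-r[1],-r[2]]; c=E[:3,3]
    return c+d*(z-c[2])/d[2]
def px(cal,p):
    K,E=cal; q=E[:3,:3].T@(np.array(p,float)-E[:3,3]); q=K@[q[0],-q[1],-q[2]]; return q[:2]/q[2]
E
python3 - <<'E'
from h import *
c=load("top0")
for n,u,v,z in [("c1",250,307,12),("c2",372,288,12),("hinge",247,222,115),("knob",306,272,145),("wall",339,204,149),("openc",322,283,107),("jar",262,282,62)]:
    print(n,np.round(w(c,u,v,z),1))
im=cv2.imread("pics/top0.png")[190:310,220:380]; cv2.imwrite("pics/topc.png",cv2.resize(im,None,fx=5,fy=5,interpolation=cv2.INTER_CUBIC))
E
```

```text
c1 [393.1 171.9  12. ]
c2 [ 443.5 -167.2   12. ]
hinge [619.6 168.9 115. ]
knob [486.7  13.9 145. ]
wall [661.3 -72.2 149. ]
openc [458.2 -27.3 107. ]
jar [462.  134.2  62. ]
```

View pics/topc.png

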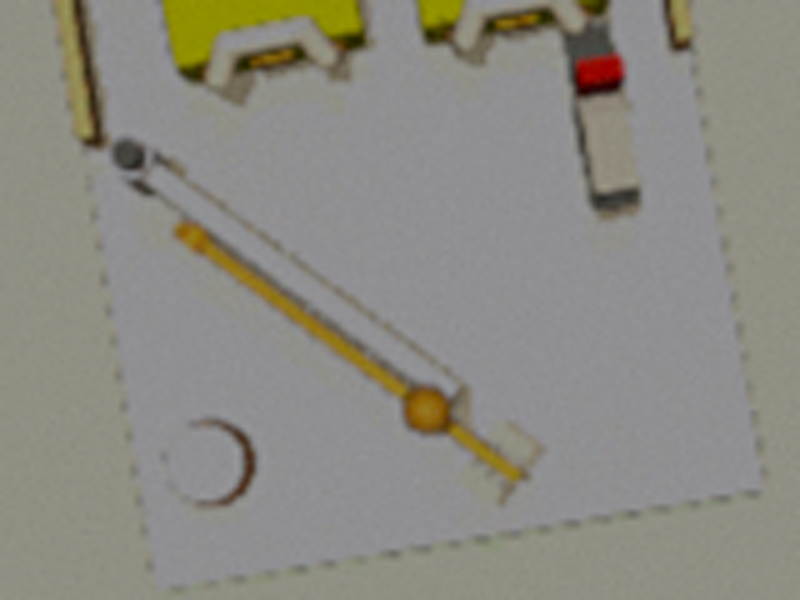

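servo_tool(
  rows=[
    [1,0,0,-1,0,0,8.5],
    [1,0,0,-1,0,0,8.5],
    [1,0,0,-1,0,0,8.5],
    [1,0,0,-1,0,0,8.5],
    [1,0,0,-1,0,0,8.5],
    [1,0,0,-1,0,0,8.5],
    [1,0,0,0,0,0,8.5],
    [1,0,0,0,0,0,8.5],
    [1,0,0,0,0,0,8.5],
    [1,0,0,0,0,0,8.5],
    [1,0,0,0,0,0,8.5],
    [1,0,0,0,0,0,8.5],
  ],
)

```text
clock: 1.3
position: [184.4, 596.8, 268.7]
ee_rot: [-0.504, 0.864, -0.001, -0.001]
contact_force: [0.2, -0.0, 0.1]
gripper_width: 85.2
```

servo_tool(
  rows=[
    [1,0,0,0,0,0,8.5],
    [1,1.5,-3,0,0,0,0],
    [1,1.5,-3,0,0,0,0],
    [1,1.5,-3,0,0,0,0],
    [1,1.5,-3,0,0,0,0],
    [1,1.5,-3,0,0,0,0],
    [1,1.5,-3,0,0,0,0],
    [1,1.5,-3,0,0,0,0],
    [1,1.5,-3,0,0,0,0],
    [1,1.5,-3,0,0,0,0],
    [1,1.5,-3,0,0,0,0],
    [1,0,0,0,0,0,0],
  ],
)

```text
clock: 2.5
position: [330.8, 292.0, 269.3]
ee_rot: [-0.439, 0.898, -0.0, -0.0]
contact_force: [-0.1, -0.5, -0.3]
gripper_width: 85.6
```

servo_tool(
  rows=[
    [1,1.4,-3.2,0,0,0,0],
    [1,1.4,-3.2,0,0,0,0],
    [1,1.4,-3.2,0,0,0,0],
    [1,1.4,-3.2,0,0,0,0],
    [1,1.4,-3.2,0,0,0,0],
    [1,1.4,-3.2,0,0,0,0],
    [1,1.4,-3.2,0,0,0,0],
    [1,1.4,-3.2,0,0,0,0],
    [1,1.4,-3.2,0,0,0,0],
    [1,0,0,0,0,0,0],
    [1,0,0,0,0,0,0],
  ],
)

```text
clock: 3.6
position: [481.2, 19.0, 268.7]
ee_rot: [-0.44, 0.898, 0.0, -0.001]
contact_force: [0.1, 0.6, 0.2]
gripper_width: 85.0
```

Run:
```python
from bench import *
from h import *
s=read_state(); print(s["position"],s["ee_rot"],s["contact_force"])
n="wrist";d=get_image(n); cv2.imwrite(f"pics/{n}0.png",cv2.cvtColor(d["image"],cv2.COLOR_RGB2BGR)); np.savez(f"pics/{n}0.npz",**{k:d[k] for k in("mtx","extrinsics")}); print(np.round(d["extrinsics"],3)); print(px((d["mtx"],d["extrinsics"]),[486.7,13.9,145]))
```

```text
[481.23946851  18.99060596 268.73220001] [-4.40150599e-01  8.97923702e-01  2.50028970e-04 -6.43588343e-04] [0.10285448 0.55193123 0.24131566]
[[-7.91000e-01 -5.79000e-01 -1.98000e-01  4.30757e+02]
 [ 6.12000e-01 -7.47000e-01 -2.60000e-01 -4.71920e+01]
 [ 2.00000e-03 -3.27000e-01  9.45000e-01  4.33538e+02]
 [ 0.00000e+00  0.00000e+00  0.00000e+00  1.00000e+00]]
[310.66145889 220.49017418]
```

View pics/wrist0.png

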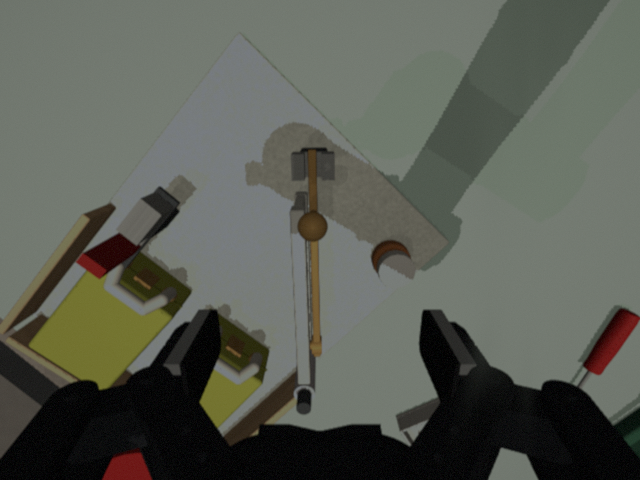

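Run:
```python
from h import *
from scipy.optimize import least_squares
c=load("wrist0")
k=w(c,312,226,145); print("knob",k)
# model: Hx,Hy,psi (theta unknown separately): gate heading g=psi-theta
def pts(p):
    hx,hy,psi,th=p; g=psi-th
    d=np.array([np.sin(g),-np.cos(g)]); n=-np.array([np.cos(g),np.sin(g)])
    H=np.array([hx,hy]); f=lambda a,o,z: np.r_[H+a*d+o*n,z]
    d0=np.array([np.sin(psi),-np.cos(psi)]);n0=-np.array([np.cos(psi),np.sin(psi)])
    return f(205,15,145),f(265,15,101),f(50,15,101),H+0*d,d0,n0
t=load("top0")
def res(p):
    kn,e,pv,H,d0,n0=pts(p)
    r=[px(c,kn)-[312,226],px(c,e)-[313,152],px(t,kn)-[305.4,272],px(t,e)-[323.8,285]]
    # board front edge direction
    e1=w(t,253,308,12)[:2];e2=w(t,372,288.4,12)[:2];v=(e2-e1)/np.linalg.norm(e2-e1)
    cc=w(c,238,34,12)[:2];dd=w(c,447,240,12)[:2];v2=(cc-dd)/np.linalg.norm(cc-dd)
    return np.r_[np.concatenate(r),300*(v[:2]-d0),300*(v2-d0),50*(p[3]-.8)]
s=least_squares(res,[622,171,.147,.8]); print(s.x,np.round(s.fun,1))
kn,e,pv,H,d0,n0=pts(s.x); print("knob",kn,"keeper post",H+250*d0,"pen -y",d0)
K=H+250*d0
for nm,cal,uv,z in [("wall top wrist",c,(108,255),149),("wall top top",t,(340,204.4),149)]:
    q=w(cal,*uv,z)[:2]-K; print(nm,"pen x",-q@n0,"along",q@d0)
print("gate heading",s.x[2]-s.x[3])
```

```text
knob [488.82393024  18.4551226  145.        ]
[6.25151928e+02 1.73157002e+02 1.60054919e-01 8.11001301e-01] [ 0.3  0.7 -0.7 -1.7 -1.4 -0.9 -1.3  0.1 -1.2 -0.2  1.3  0.2  0.6]
knob [489.00166315  19.16640058 145.        ] keeper post [664.99503419 -73.64763111] pen -y [ 0.15937242 -0.98721853]
wall top wrist pen x -19.940953377773695 along -6.730055095966021
wall top top pen x -4.921394592389673 along 0.37172213886057415
gate heading -0.6509463823827829
```

servo_tool(
  rows=[
    [1,-0.46,-0.63,0,0,0,0],
    [1,0,0,2,0,0,0],
    [1,0,0,2,0,0,0],
    [1,0,0,2,0,0,0],
    [1,0,0,2,0,0,0],
    [1,0,0,2,0,0,0],
    [1,0,0,1.5,0,0,0],
    [0.6,0,0,1,0,0,0],
    [0.6,0,0,0.6,0,0,0],
    [0.5,0,0,0,0,0,0],
    [0.5,0,0,0,0,0,0],
  ],
)

```text
clock: 4.75
position: [489.6, 19.4, 139.0]
ee_rot: [-0.441, 0.897, -0.0, 0.001]
contact_force: [0.2, 0.1, 0.7]
gripper_width: 42.8
```

Run:
```python
from bench import *
from h import *
s=read_state(); print(s["position"],s["ee_rot"],s["contact_force"],s["gripper_width"])
n="wrist";d=get_image(n); im=cv2.cvtColor(d["image"],cv2.COLOR_RGB2BGR);cv2.imwrite(f"pics/{n}1.png",im); np.savez(f"pics/{n}1.npz",**{k:d[k] for k in("mtx","extrinsics")});
```

```text
[489.5794815   19.37352808 139.02105567] [-4.41183230e-01  8.97416840e-01 -1.90648683e-04  5.79414952e-04] [0.23636595 0.11071109 0.71581068] 42.829074630367984
```

View pics/wrist1.png

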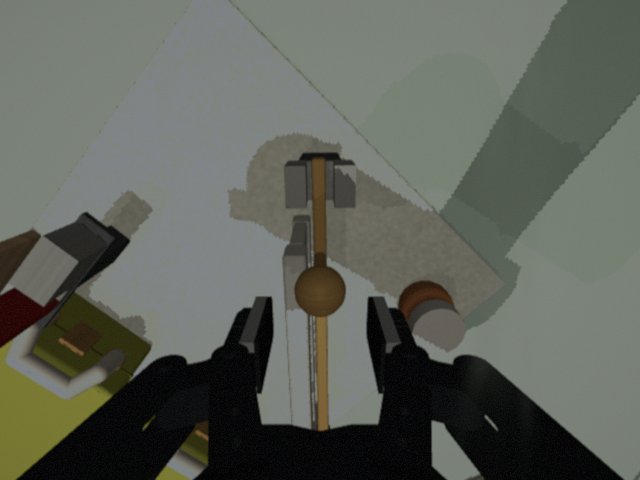

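Run:
```python
from h import *
c=load("wrist1"); k=w(c,320,291,145); print(k)
X=np.array([-.611,-.792]);Y=np.array([-.792,.611]); q=k[:2]-[489.6,19.4]; print(q@X,q@Y, px(c,[489.6,19.4,147]))
```

```text
[488.97144149  18.66725088 145.        ]
0.964386547126701 0.05010862819184431 [319.90333029 294.60305645]
```

servo_tool(
  rows=[
    [0.5,0.1,0,0.2,0,0,0],
    [0.4,0,0,0,0,0,0],
    [0.36,0,0,0,0,0,0],
    [0.33,0,0,0,0,0,0],
    [0.3,0,0,0,0,0,0],
    [0.2,0,0,0,0,0,0],
    [0,0,0,0,0,0,0],
    [0,0,0,0,0,0,0],
    [0,0,0,0,0,0,0],
    [0,0,0,0,0,0,0],
  ],
)

```text
clock: 5.8
position: [488.4, 18.3, 136.4]
ee_rot: [-0.441, 0.898, -0.0, -0.0]
contact_force: [0.0, -0.4, -1.1]
gripper_width: 0.4
```

Run:
```python
from bench import *
from h import *
s=read_state(); print(s["position"],s["contact_force"],s["gripper_width"])
n="wrist";d=get_image(n); im=cv2.cvtColor(d["image"],cv2.COLOR_RGB2BGR); np.savez(f"pics/{n}2.npz",**{k:d[k] for k in("mtx","extrinsics")}); 
s2=cv2.cvtColor(get_image("scene")["image"],cv2.COLOR_RGB2BGR)[200:300,280:420]
cv2.imwrite("pics/w2.png",np.hstack([im[80:480,140:500],cv2.resize(s2,(440,400))[:,:440]]))
```

```text
[488.41586409  18.26645571 136.39325094] [ 0.03402722 -0.41121523 -1.13337942] 0.38196942334369166
```

View pics/w2.png

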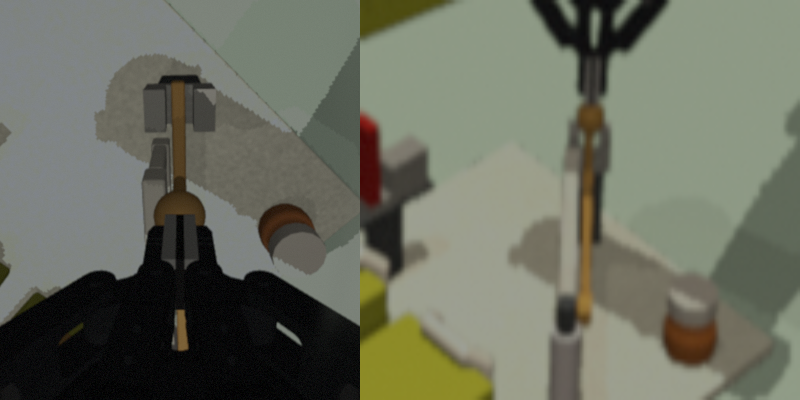

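Run:
```python
from h import *
s=load("scene0"); c=load("wrist2"); D=np.array([-.606,-.795])
print("knob scene",px(s,[489,18.8,145]),"wrist",px(c,[489,18.8,145]))
for z in (125,136,145,158,165): 
  for a in (-11,0,11): print(z,a,px(s,[488.4+a*D[0],18.3+a*D[1],z]).round(1),px(c,[488.4+a*D[0],18.3+a*D[1],z]).round(1))
```

```text
knob scene [352.50682307 228.82372216] wrist [319.62899894 296.53374714]
125 -11 [352.1 236.9] [320.  295.7]
125 0 [352.2 234.8] [319.9 277.9]
125 11 [352.3 232.8] [319.8 259.4]
136 -11 [352.3 233.5] [320.  305.6]
136 0 [352.4 231.5] [319.9 286.9]
136 11 [352.5 229.4] [319.8 267.6]
145 -11 [352.5 230.7] [320.1 314.5]
145 0 [352.6 228.7] [320.  295.2]
145 11 [352.7 226.7] [319.9 275. ]
158 -11 [352.7 226.7] [320.2 329.1]
158 0 [352.8 224.6] [320.  308.6]
158 11 [352.9 222.6] [319.9 287.2]
165 -11 [352.8 224.5] [320.2 337.8]
165 0 [352.9 222.4] [320.1 316.7]
165 11 [353.  220.5] [320.  294.5]
```

servo_tool(
  rows=[
    [0.6,0,0,-0.5,0,0,0],
    [0.6,0,0,0,0,0,0],
    [0.6,0,0,0,0,0,0],
    [0.6,0,0,0,0,0,0],
    [0.6,0,0,0,0,0,0],
    [0.6,0,0,0.5,0,0,0],
    [0.6,0,0,0.5,0,0,0],
    [0.6,0,0,0.5,0,0,0],
    [0.6,0,0,0.5,0,0,0],
    [0.6,0,0,0.5,0,0,0],
    [0.6,0,0,0,0,0,0],
  ],
)

```text
clock: 7.0
position: [487.8, 18.1, 115.4]
ee_rot: [-0.441, 0.898, 0.0, -0.001]
contact_force: [0.0, -0.2, 0.7]
gripper_width: 51.3
```

Run:
```python
from bench import *
from h import *
s=read_state(); print(s["position"],s["contact_force"],s["gripper_width"])
n="wrist";d=get_image(n); im=cv2.cvtColor(d["image"],cv2.COLOR_RGB2BGR); np.savez(f"pics/{n}3.npz",**{k:d[k] for k in("mtx","extrinsics")}); 
s2=cv2.cvtColor(get_image("scene")["image"],cv2.COLOR_RGB2BGR)[200:300,280:420]
cv2.imwrite("pics/w3.png",np.hstack([im[80:480,140:500],cv2.resize(s2,(440,400))[:,:440]]))
print(px((d["mtx"],d["extrinsics"]),[489,18.8,145]))
```

```text
[487.78402369  18.07855331 115.44055177] [ 0.01506415 -0.21223619  0.69906814] 51.25223075905335
[318.94375196 320.24984231]
```

View pics/w3.png

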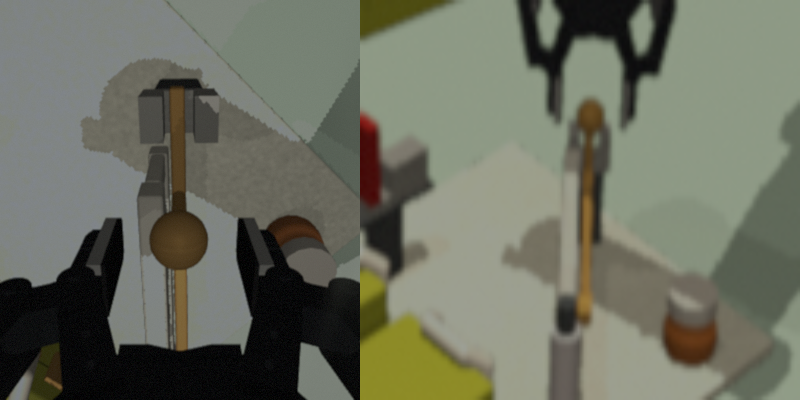

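servo_tool(
  rows=[
    [0.6,-0.1,-0.05,0.4,0,0,0],
    [0.6,0,0,0.4,0,0,0],
    [0.6,0,0,0.3,0,0,0],
    [0.5,0,0,0,0,0,0],
    [0.4,0,0,0,0,0,0],
    [0.36,0,0,0,0,0,0],
    [0.33,0,0,0,0,0,0],
    [0.3,0,0,0,0,0,0],
    [0.28,0,0,0,0,0,0],
    [0.28,0,0,0,0,0,0],
  ],
)

```text
clock: 8.1
position: [489.6, 18.8, 105.7]
ee_rot: [-0.441, 0.898, -0.0, 0.0]
contact_force: [-1.3, 0.2, 1.5]
gripper_width: 24.3
```

servo_tool(
  rows=[
    [0.26,0,0,0,0,0,0],
    [0.24,0,0,0,0,0,0],
    [0.22,0,0,0,0,0,0],
  ],
)

```text
clock: 8.4
position: [489.6, 18.7, 105.8]
ee_rot: [-0.441, 0.898, -0.0, 0.0]
contact_force: [-0.4, -1.1, 4.6]
gripper_width: 23.2
```

Run:
```python
from bench import *
from h import *
s=read_state(); print(s["position"],s["contact_force"],s["gripper_width"],s["wrist_torque"])
im=cv2.cvtColor(get_image("wrist")["image"],cv2.COLOR_RGB2BGR)
s2=cv2.cvtColor(get_image("scene")["image"],cv2.COLOR_RGB2BGR)[205:255,333:373]
cv2.imwrite("pics/w4.png",np.hstack([cv2.resize(im[180:480,200:440],(400,500)),cv2.resize(s2,(400,500),interpolation=cv2.INTER_CUBIC)]))
```

```text
[489.57640018  18.70557486 105.77734399] [-0.43791044 -1.05368906  4.58089275] 23.154122945284715 [-0.14142523  0.37499929  0.0449274 ]
```

View pics/w4.png

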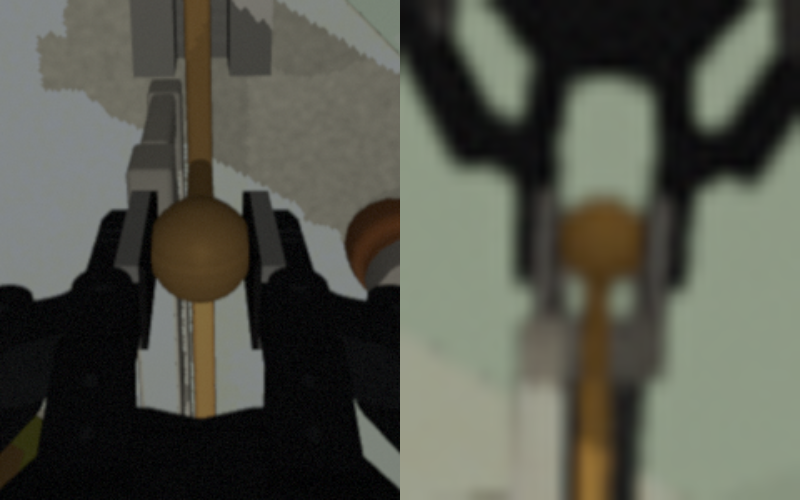

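servo_tool(
  rows=[
    [0.1,0,0,-0.1,0,0,0],
    [0.1,-0.03,0,-0.1,0,0,0],
    [0.1,-0.07,0,-0.2,0,0,0],
    [0.1,-0.07,0,-0.2,0,0,0],
    [0.1,-0.1,0,-0.25,0,0,0],
    [0.1,0,0,0,0,0,0],
  ],
)

```text
clock: 9.1
position: [491.1, 21.1, 114.0]
ee_rot: [-0.441, 0.898, 0.0, -0.0]
contact_force: [0.7, 1.3, -4.7]
gripper_width: 23.0
```

servo_tool(
  rows=[
    [0.1,-0.11,0,-0.27,0,0,0],
    [0.1,-0.11,0,-0.27,0,0,0],
    [0.1,-0.12,0,-0.27,0,0,0],
    [0.1,-0.12,0,-0.27,0,0,0],
    [0.1,-0.13,0,-0.27,0,0,0],
    [0.1,-0.13,0,-0.27,0,0,0],
    [0.1,-0.14,0,-0.27,0,0,0],
    [0.1,-0.14,0,-0.27,0,0,0],
    [0.1,0,0,0,0,0,0],
  ],
)

```text
clock: 10.0
position: [497.5, 29.0, 135.9]
ee_rot: [-0.441, 0.898, -0.0, 0.0]
contact_force: [1.6, 1.9, -5.4]
gripper_width: 22.9
```

servo_tool(
  rows=[
    [0.1,0.03,-0.48,0,0,0,-1.43],
    [0.1,0.05,-0.96,0,0,0,-2.87],
    [0.1,0.05,-0.96,0,0,0,-2.87],
    [0.1,0.05,-0.96,0,0,0,-2.87],
    [0.1,0.05,-0.96,0,0,0,-2.87],
    [0.1,0.05,-0.96,0,0,0,-2.87],
    [0.1,0.05,-0.96,0,0,0,-2.87],
    [0.1,0.05,-0.96,0,0,0,-2.87],
    [0.1,0.05,-0.96,0,0,0,-2.87],
    [0.1,0.05,-0.96,0,0,0,-2.87],
    [0.1,0.03,-0.48,0,0,0,-1.43],
    [0.1,0,0,0,0,0,0],
  ],
)

```text
clock: 11.2
position: [581.8, -14.4, 134.3]
ee_rot: [-0.65, 0.76, 0.001, 0.0]
contact_force: [1.6, 6.3, -7.5]
gripper_width: 23.1
```

```bash
cat > st.py <<'E'
from bench import *
from h import *
s=read_state(); p=s["position"]; X=R.from_quat(s["ee_rot"]).as_matrix()
r=p[:2]-[625.2,173.2]; psi=.160
# gate angle from knob position: knob at angle atan2(15, along) off the gate direction
ra=np.hypot(*r); al=np.sqrt(ra**2-225); g=np.arctan2(r[0],-r[1])+np.arctan2(15,al)
print("theta pos",psi-g,"theta tool",psi-np.arctan2(X[0,0],-X[1,0]),"radius",ra,"z",p[2]); print("force tool",(X.T@s["contact_force"]).round(2),"torque tool",(X.T@s["wrist_torque"]).round(3),s["gripper_width"])
E
python3 st.py
```

```text
theta pos 0.30944569008632494 theta tool 0.31684865534596335 radius 192.5284600033753 z 134.29555018907695
force tool [-6.51 -0.62  7.55] torque tool [ 0.278 -1.505  0.038] 23.10832122580486
```

servo_tool(
  rows=[
    [0.1,-0.08,0,-0.1,0,0,0],
    [0.1,0.03,-0.38,0,0,0,-1.15],
    [0.1,0.05,-0.77,0,0,0,-2.29],
    [0.1,0.05,-0.77,0,0,0,-2.29],
    [0.1,0.05,-0.77,0,0,0,-2.29],
    [0.1,0.03,-0.38,0,0,0,-1.15],
    [0.1,0,0,0,0,0,0],
    [0.1,0,0,0,0,0,0],
  ],
)

```text
clock: 12.0
position: [611.4, -18.1, 134.9]
ee_rot: [0.708, -0.706, -0.001, -0.0]
contact_force: [1.5, 6.8, -7.5]
gripper_width: 23.1
```

```bash
python3 st.py
```

```text
theta pos 0.15391742552610907 theta tool 0.1572698133092751 radius 191.78705660165326 z 134.9128952535295
force tool [-6.82 -1.54  7.46] torque tool [ 0.397 -1.621  0.049] 23.052932350105017
```

servo_tool(
  rows=[
    [0.1,-0.1,0,0.04,0,0,0],
    [0.1,0.02,-0.24,0,0,0,-0.72],
    [0.1,0.02,-0.24,0,0,0,-0.72],
    [0.1,0.02,-0.24,0,0,0,-0.72],
    [0.1,0.02,-0.24,0,0,0,-0.72],
    [0.1,0,0,0,0,0,0],
    [0.1,0,0,0,0,0,0],
  ],
)

```text
clock: 12.7
position: [621.1, -18.3, 135.1]
ee_rot: [0.726, -0.688, -0.001, -0.0]
contact_force: [0.7, 5.8, -7.1]
gripper_width: 22.8
```

```bash
python3 st.py
```

```text
theta pos 0.10308827724015043 theta tool 0.10623577867094595 radius 191.52779760312902 z 135.08654326041386
force tool [-5.77 -1.06  7.1 ] torque tool [ 0.309 -1.467 -0.005] 22.79346563705257
```

servo_tool(
  rows=[
    [0.1,0.01,-0.1,0,0,0,-0.3],
    [0.1,0.01,-0.1,0,0,0,-0.3],
    [0.1,0.01,-0.1,0,0,0,-0.3],
    [0.1,0.01,-0.1,0,0,0,-0.3],
    [0.1,0,0,0,0,0,0],
  ],
)

```text
clock: 13.2
position: [624.9, -18.4, 134.9]
ee_rot: [0.733, -0.68, -0.001, 0.0]
contact_force: [0.2, 6.1, -7.1]
gripper_width: 22.5
```

```bash
python3 st.py
```

```text
theta pos 0.08337785649525237 theta tool 0.08523266155842778 radius 191.56130393878544 z 134.92001445088266
force tool [-6.06 -0.7   7.09] torque tool [ 0.291 -1.465  0.017] 22.531846383927626
```

servo_tool(
  rows=[
    [0.1,0.01,-0.1,0,0,0,-0.3],
    [0.1,0.01,-0.1,0,0,0,-0.3],
    [0.1,0.01,-0.1,0,0,0,-0.3],
    [0.1,0,0,0,0,0,0],
  ],
)

```text
clock: 13.6
position: [627.8, -18.4, 134.9]
ee_rot: [0.738, -0.674, -0.001, 0.0]
contact_force: [0.2, 6.3, -7.4]
gripper_width: 22.8
```

```bash
python3 st.py
```

```text
theta pos 0.06784867526378408 theta tool 0.0696157037172208 radius 191.57752709424133 z 134.8712809883826
force tool [-6.28 -0.75  7.37] torque tool [ 0.315 -1.532  0.07 ] 22.823120920007923
```

servo_tool(
  rows=[
    [0.1,0.01,-0.1,0,0,0,-0.3],
    [0.1,0.01,-0.1,0,0,0,-0.3],
    [0.1,0.01,-0.1,0,0,0,-0.3],
    [0.1,0,0,0,0,0,0],
  ],
)

```text
clock: 14.0
position: [630.8, -18.3, 134.8]
ee_rot: [0.744, -0.669, -0.001, 0.0]
contact_force: [-0.3, 6.2, -6.8]
gripper_width: 23.0
```

servo_tool(
  rows=[
    [0.1,0.01,-0.1,0,0,0,-0.3],
    [0.1,0.01,-0.1,0,0,0,-0.3],
    [0.1,0.01,-0.1,0,0,0,-0.3],
    [0.1,0,0,0,0,0,0],
  ],
)

```text
clock: 14.4
position: [633.7, -18.2, 134.7]
ee_rot: [0.749, -0.663, -0.002, 0.0]
contact_force: [-0.1, 6.0, -7.6]
gripper_width: 23.2
```

servo_tool(
  rows=[
    [0.1,0.01,-0.1,0,0,0,-0.3],
    [0.1,0.01,-0.1,0,0,0,-0.3],
    [0.1,0.01,-0.05,0,0,0,-0.15],
    [0.1,0,0,0,0,0,0],
  ],
)

```text
clock: 14.8
position: [636.1, -18.1, 134.6]
ee_rot: [0.753, -0.658, -0.002, 0.0]
contact_force: [0.0, 6.8, -8.4]
gripper_width: 22.9
```

servo_tool(
  rows=[
    [0.1,0,-0.1,0,0,0,-0.3],
    [0.1,0.01,-0.1,0,0,0,-0.3],
    [0.1,0,-0.05,0,0,0,-0.15],
    [0.1,0,0,0,0,0,0],
  ],
)

```text
clock: 15.2
position: [638.5, -17.9, 134.6]
ee_rot: [0.757, -0.653, -0.002, 0.0]
contact_force: [-0.4, 6.3, -7.9]
gripper_width: 22.7
```

servo_tool(
  rows=[
    [0.1,0,-0.1,0,0,0,-0.3],
    [0.1,0,-0.1,0,0,0,-0.3],
    [0.1,0,-0.05,0,0,0,-0.15],
    [0.1,0,0,0,0,0,0],
  ],
)

```text
clock: 15.6
position: [641.0, -17.7, 134.7]
ee_rot: [0.762, -0.648, -0.002, 0.0]
contact_force: [-0.2, 7.0, -7.2]
gripper_width: 23.2
```

```bash
python3 st.py
```

```text
theta pos -0.0009631999795985113 theta tool -0.0009469914027326887 radius 191.52322031758737 z 134.67772437307747
force tool [-6.88 -0.94  7.2 ] torque tool [ 0.33  -1.56   0.027] 23.169892360986058
```

servo_tool(
  rows=[
    [0.1,0,-0.1,0,0,0,-0.3],
    [0.1,0,-0.1,0,0,0,-0.3],
    [0.1,0,0,0,0,0,0],
  ],
)

```text
clock: 15.9
position: [642.2, -17.5, 134.7]
ee_rot: [0.765, -0.644, -0.002, 0.001]
contact_force: [-1.6, 6.3, -6.0]
gripper_width: 23.0
```

servo_tool(
  rows=[
    [0.1,0,-0.05,0,0,0,-0.15],
    [0.1,0,0,0,0,0,0],
    [0.1,0,0,0,0,0,0],
  ],
)

```text
clock: 16.2
position: [642.1, -17.5, 134.7]
ee_rot: [0.766, -0.643, -0.003, 0.001]
contact_force: [-3.1, 7.1, -6.2]
gripper_width: 22.7
```

```bash
python3 st.py
python3 - <<'E'
from bench import *
from h import *
d=get_image("wrist"); im=cv2.cvtColor(d["image"],cv2.COLOR_RGB2BGR)
cv2.imwrite("pics/w5.png",cv2.resize(im[120:400,160:480],None,fx=2,fy=2))
E
```

```text
theta pos -0.007028772674221168 theta tool -0.0131968487629536 radius 191.47772498242563 z 134.68971497048648
force tool [-7.53  1.76  6.22] torque tool [-0.382 -1.648  0.246] 22.725123965015744
```

View pics/w5.png

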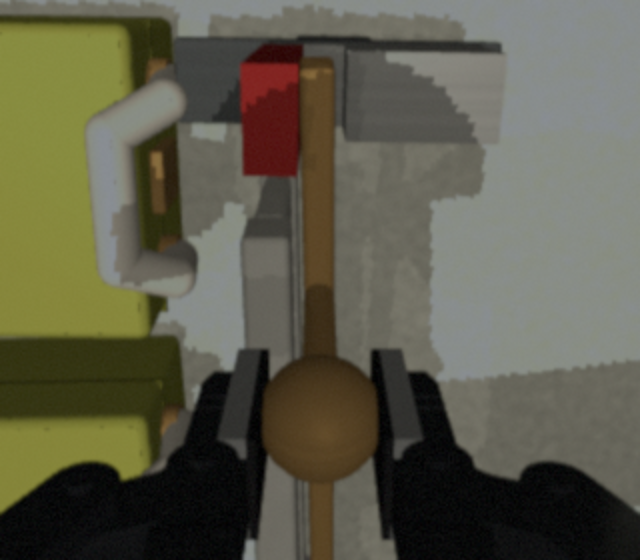

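servo_tool(
  rows=[
    [0.1,0,0.1,0,0,0,0.3],
    [0.1,0,0.1,0,0,0,0.3],
    [0.1,0,0.07,0,0,0,0.2],
    [0.1,0,0,0,0,0,0],
    [0.1,0,0,0,0,0,0],
  ],
)

```text
clock: 16.75
position: [640.9, -17.6, 134.7]
ee_rot: [0.761, -0.648, -0.002, 0.0]
contact_force: [0.0, 7.1, -8.2]
gripper_width: 22.7
```

```bash
python3 st.py
```

```text
theta pos -0.0003364346556591624 theta tool 0.00015267826550277586 radius 191.43423188614085 z 134.73690066618698
force tool [-7.02 -1.15  8.24] torque tool [ 0.378 -1.574  0.117] 22.666194898254137
```

servo_tool(
  rows=[
    [0.1,0.12,0,0.25,0,0,0],
    [0.1,0.12,0,0.25,0,0,0],
    [0.1,0.12,0,0.25,0,0,0],
    [0.1,0.12,0,0.25,0,0,0],
    [0.1,0.11,0,0.25,0,0,0],
    [0.1,0.11,0,0.25,0,0,0],
    [0.1,0,0,0,0,0,0],
  ],
)

```text
clock: 17.45
position: [642.2, -24.6, 120.1]
ee_rot: [0.761, -0.648, -0.001, -0.0]
contact_force: [-0.6, 8.0, -5.1]
gripper_width: 22.8
```

```bash
python3 st.py
```

```text
theta pos -0.0013057848204745814 theta tool 0.00017297969367061072 radius 198.57485811458844 z 120.1152363093658
force tool [-7.99 -0.74  5.16] torque tool [ 0.163 -1.905  0.08 ] 22.77001326930882
```

servo_tool(
  rows=[
    [0.1,0.08,0,0.25,0,0,0],
    [0.1,0.08,0,0.25,0,0,0],
    [0.1,0.08,0,0.25,0,0,0],
    [0.1,0,0,0,0,0,0],
  ],
)

```text
clock: 17.85
position: [642.9, -27.3, 113.2]
ee_rot: [0.761, -0.648, -0.001, -0.0]
contact_force: [-0.6, 6.1, -4.1]
gripper_width: 22.6
```

```bash
python3 st.py
```

```text
theta pos -0.0024176816484531016 theta tool 3.31065479295678e-05 radius 201.31655714701665 z 113.19350401404036
force tool [-6.1  -0.41  4.08] torque tool [ 0.104 -1.724  0.04 ] 22.582130581989837
```

servo_tool(
  rows=[
    [0.1,0.06,0,0.2,0,0,0],
    [0.1,0.06,0,0.2,0,0,0],
    [0.1,0.05,0,0.15,0,0,0],
    [0.1,0,0,0,0,0,0],
    [0.1,0,0,0,0,0,0],
  ],
)

```text
clock: 18.35
position: [643.3, -29.0, 108.3]
ee_rot: [0.761, -0.648, -0.001, -0.0]
contact_force: [-1.2, 4.6, -2.6]
gripper_width: 23.1
```

```bash
python3 st.py
```

```text
theta pos -0.0034031490359776595 theta tool -0.00012204689091840915 radius 203.03330316448694 z 108.28177979391921
force tool [-4.71  0.42  2.61] torque tool [-0.002 -1.694  0.079] 23.125081417304212
```

servo_tool(
  rows=[
    [0.1,0.02,0.04,0.1,0,0,0],
    [0.1,0.02,0.03,0.08,0,0,0],
    [0.1,0,0,0,0,0,0],
    [0.1,0,0,0,0,0,0],
  ],
)

```text
clock: 18.75
position: [643.2, -29.5, 106.8]
ee_rot: [0.761, -0.648, -0.0, -0.001]
contact_force: [0.2, 5.7, -3.4]
gripper_width: 22.9
```

```bash
python3 st.py
```

```text
theta pos -0.002492246869278958 theta tool -0.00012564752563756776 radius 203.53243569476993 z 106.79295868345393
force tool [-5.54 -1.12  3.38] torque tool [ 0.219 -1.623  0.145] 22.85319365270292
```

servo_tool(
  rows=[
    [0.1,-0.05,0,0.06,0,0,0],
    [0.1,-0.05,0,0.05,0,0,0],
    [0.1,0,0,0,0,0,0],
    [0.1,0,0,0,0,0,0],
  ],
)

```text
clock: 19.15
position: [643.3, -29.7, 106.1]
ee_rot: [0.761, -0.648, 0.001, -0.0]
contact_force: [0.1, 1.3, 2.2]
gripper_width: 23.1
```

```bash
python3 st.py
```

```text
theta pos -0.0028485424553167105 theta tool -0.0001443121399274383 radius 203.71172032551488 z 106.14020521903717
force tool [-1.28 -0.27 -2.22] torque tool [ 0.048 -0.571  0.037] 23.10742642239417
```

Resting on the stop (force now upward, like before lifting). Release.

servo_tool(
  rows=[
    [0.28,0,0,0,0,0,0],
    [0.32,0,0,0,0,0,0],
    [0.38,0,0,0,0,0,0],
    [0.45,0,0,0,0,0,0],
    [0.5,0,0,0,0,0,0],
    [0.5,0,0,0,0,0,0],
    [0.5,0,0,0,0,0,0],
  ],
)

```text
clock: 19.85
position: [642.8, -29.4, 105.2]
ee_rot: [0.761, -0.648, -0.0, 0.0]
contact_force: [-0.6, -0.3, -0.2]
gripper_width: 42.5
```

```bash
python3 st.py
```

```text
theta pos -0.0003874951201914556 theta tool 4.371259226343405e-05 radius 203.3377627359197 z 105.1842872051797
force tool [0.22 0.62 0.16] torque tool [0.028 0.024 0.017] 42.46345585120664
```

Free of contact. Retreat straight up, then check.

servo_tool(
  rows=[
    [0.5,0,0,-0.5,0,0,0],
    [0.5,0,0,-1,0,0,0],
    [0.5,0,0,-1.5,0,0,0],
    [0.5,0,0,-2,0,0,0],
    [0.5,0,0,-3,0,0,0],
    [0.5,0,0,-3,0,0,0],
    [0.5,0,0,-3,0,0,0],
    [0.5,0,0,0,0,0,0],
    [0.5,0,0,0,0,0,0],
  ],
)

```text
clock: 20.75
position: [643.1, -29.2, 247.0]
ee_rot: [0.761, -0.648, 0.001, -0.001]
contact_force: [-1.1, -0.8, -0.3]
gripper_width: 42.7
```

```bash
python3 st.py
python3 - <<'E'
from bench import *
from h import *
d=get_image("wrist"); im=cv2.cvtColor(d["image"],cv2.COLOR_RGB2BGR); c=(d["mtx"],d["extrinsics"])
s2=cv2.cvtColor(get_image("scene")["image"],cv2.COLOR_RGB2BGR)[190:310,260:400]
for z in(145,160): print(z,px(c,[643.3,-29.7,z]))
cv2.imwrite("pics/w6.png",np.hstack([im[60:480,130:510],cv2.resize(s2,(400,420))]))
E
```

```text
theta pos -0.002061354508327118 theta tool 8.595874127587111e-05 radius 203.1906223400413 z 246.98008387467607
force tool [0.6  1.17 0.33] torque tool [-0.043  0.028 -0.062] 42.691555641946934
145 [320.98818457 228.64211398]
160 [320.98644578 234.58745088]
```

View pics/w6.png

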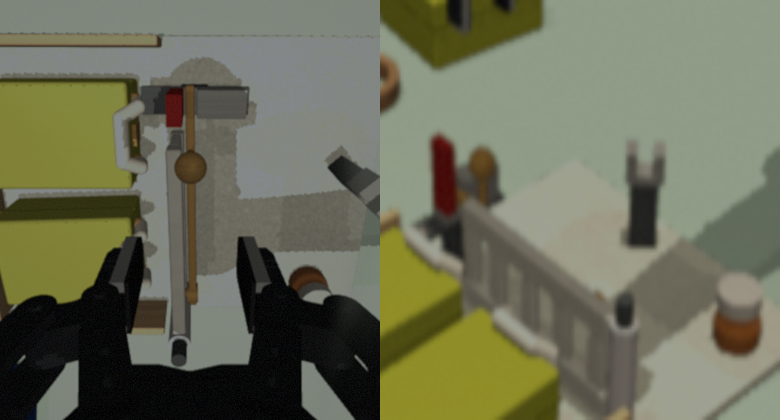

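```bash
python3 -c "
from bench import *
print(job_done())"
```

```text
the job is handed in; nothing more can be done
None
```

The gate is shut with the bar resting in the shutting catch's notch, and I have handed the job in. The robot clock read 20.75 s at the last move, against the 64 s limit.

**What I did:** I gripped the knob with the jaws square to the bar and lifted it about 0.2 rad along its arc. I then swung the gate shut until the bar touched the red wall with about 2–3 N of side force. From there I backed off about 1.7 mm, lowered the bar along its arc onto its stop, opened the fingers and went straight up.

**Last checks:**
- **Height:** the knob appears in the wrist picture within about 2 pixels of where a fully dropped bar would put it (145 mm).
- **Seating:** the bar lies in the notch between the red wall and the lip, at a gate angle of about 0 rad.
- **Clear of contact:** the force on the tool after letting go was about 1 N, within the sensor's noise. The pen bags and jar look undisturbed; I took no final overhead picture of the rest of the bench.

**What disagreed:**
- **Fingertip height:** the fingertips are well behind the stated tool point. My first grasp closed just above the knob without disturbing anything, and the good grip came about 31 mm lower.
- **Grip width:** the gripper read about 23 mm on the 26 mm ball.
- **Force along the bar:** 5–8 N of pull along the bar showed during the swing and lowering. I take this to be carried by the bar's pivot, not by a catch.

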